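Take the hub cap off the twin tape stand

TASK

The smaller roll on the twin tape stand is to be changed. Loosen the red clamp knob, slide the steel keeper bar all the way back (away from the robot), then unscrew the black hub cap from the smaller roll: one spindle of the stand has a left-hand thread and the other a right-hand one, unmarked and often swapped over, so try the cap both ways. Finish while holding that cap in the gripper, lifted about 10 cm above its spindle, with the keeper bar left back, the bigger roll's cap still screwed on and the things around it undisturbed.

Things in the scene. Friction and masses are not known exactly. Their poses are not given: they have to be found in the camera images.
- stand: twin tape stand, fixed: grey plate 114 x 232 mm, top 10 mm above the counter; origin on the counter midway between the spindles; x axis: the way the keeper bar slides back; y axis: along the row of spindles (y = +-70 mm, x = 0). A tape roll, top at 38 mm, lies round each. A rail 22 mm wide, top at 28 mm, runs along x between the rolls to x = 96 mm; tear-off blades 33 mm high at x = -60 mm
- clamp_knob (a joint): red wing knob on the keeper's carriage, in rad: 0 = clamped, grows counter-clockwise seen from above, end stop at 1.5. The carriage is locked up to about 0.9 and slides freely from 1.15 on; the knob turns lightly (0.04 N m) and stays where it is left
- knob_grip (a point): middle of the wing of the red knob, on the knob's axis, 108 mm above the counter and over the middle of the keeper bar; the wing is 44 mm long, 12 mm thick and stands 94 to 118 mm above the counter (the bar's top is at 84 mm); the point's x axis lies along the wing, which points along the stand's x axis when the knob is at 0
- keeper (a joint): slide of the keeper's carriage in m: 0 = over the caps, 0.070 = fully back against its stop; needs about 2 N once the knob is loose, and stays where it is left
- keeper_center (a point): middle of the steel keeper bar, 80 mm above the counter; the bar is 218 mm long along the stand's y axis, 18 mm wide and 8 mm thick and, in front, lies just above both caps. Its carriage under it is 36 x 34 mm and rides on the rail
- spindle_left (a point): tip of the spindle at y = +70 mm of the stand, 54 mm above the counter, under its cap. The thread is short: turned 1.2 to 1.9 rad the right way (1.5 is best; clockwise on one spindle, counter-clockwise on the other) a cap lifts straight off and is clear after 16 mm; turned the wrong way it meets a hard stop within 0.2 rad. Up to a stop it turns lightly
- spindle_right (a point): tip of the spindle at y = -70 mm of the stand, like the other but threaded the other way round
- roll_small: the smaller tape roll on the stand, 66 mm diameter, 24 mm thick, fixed; origin at the centre of its underside, 14 mm above the counter. It may be on either spindle
- roll_big: the bigger tape roll on the stand, 80 mm diameter, 24 mm thick, fixed; origin at the centre of its underside. On the other spindle
- cap_small_center (a point): centre (half-way up) of the black round hub cap on the smaller roll, 55 mm above the counter when screwed on. The cap is 42 mm in diameter and 34 mm tall (38 to 72 mm above the counter), with a flange 3 mm thick and 54 mm in diameter at its foot; 40 to 85 g. z axis up along the spindle; the white mark on its top points along the point's -x axis
- cap_big_center (a point): centre of the like cap on the bigger roll; it stays screwed on
- red_marker_center (a point): a red and white marker pen lying loose on the counter, 125 mm long, 17 mm thick, its centre; a bystander
- syrup_loose_center (a point): a dark syrup bottle with a white cap standing loose on the counter behind and left of the stand, 56 mm diameter, 193 mm tall, its centre; a bystander
Things that resemble listed ones, but are neither listed nor needed, are in the scene too. What is shaped like the part that bears cap_small_center but green or orange is not meant.

How it is judged:
By the outcome, as a careful person would: the job done as asked, in the order asked, and still so for the second after the job is handed in, while the arm keeps its last pose, push and grip.
It also fails if it takes over 51 s, if anything falls off the work surface, if the arm or the gripper's body presses on something with over 40 N, if the wrist force passes 120 N, or if a joint passes its speed limit or range.

ROBOT

A 6-joint arm with a two-finger parallel gripper is mounted at the origin on a cart in front of the work surface, level with it; the furniture and walls round the work are solid. World frame = base frame: x ahead of the robot, y to its left, z up, the work surface at z = 0. Lengths are in mm, angles in rad, forces in N, time in s.
With the tool pointing down it reaches from about 325 to 775 mm from the base axis. Payload 5.5 kg.
Tool frame: the origin (TCP) lies on the centre line of the jaws, within the pads' length; the fingertips stand 19 mm ahead of it and the grasp point (between the pads) is the TCP; x points along the fingers, y is the direction in which the jaws open and shut, and the axes are right-handed (so a half turn about x gives the same grasp; the last joint's range is limited). The gripper opens to 85 mm and grips with 20 to 120 N. Pads are 22 mm wide; open, the fingers measure 114 mm over their backs; the gripper's body (76 mm by 85 mm) begins 54 mm behind the grasp point. The pads swing forward as they close: fully open they stand 13 mm farther back than shut.
Start: joints at [1.085, 0.091, 1.231, -0, 1.82, -0.057], TCP at [249.474, 545.691, 217.175] pointing down, gripper open.
Joint ranges: [-2.87, 2.87], [-0.86, 2.18], [0.17, 2.46], [-1.51, 4.65], [0.06, 2.69], [-2.65, 2.65]. Speed limits (rad/s): [2.57, 2.57, 3.01, 3.14, 3.14, 3.14].

INTERFACE

Orientations are given as a unit quaternion [w, x, y, z].
In Python, from cell import bot gives the robot as it stands.
- The arm moves only by the tool send_rows, never from a script. Its argument "steps" is one flat list of numbers, 6 for each row, row after row: the shift along the tool's x, y, z in units of 800 mm (1.0 is 800 mm), then the turn, a rotation vector about the tool's x, y, z in units of 60 degrees (1.0 is 60 degrees). In form: [tx, ty, tz, rx, ry, rz, tx, ty, tz, rx, ry, rz, ...]. A call has 1 to 12 rows; each row is the pose to reach, as a shift and turn from the pose measured when the call began, along the tool's axes at that moment; what a row does not reach only later rows make up. A row lasts 1/10 s, in which the tool goes at most 50 mm and 8.59 degrees, less where a joint would pass 70% of its speed; a pose out of reach is approached as far as the arm can. A call with a number of a shift or a turn outside -1 to 1 is refused whole. A call with a gripper value outside its range is refused whole. "fingers" is the opening in per cent of the stroke, from 0 (shut) to 100 (fully open), set as the call begins (left out, the last holds). The fingers move at their own pace and stop on an object; the grip force is fixed at half the most. Time passes only in rows, so rows that repeat a pose let the fingers close. It gives the time, the measured TCP pose, the force and the opening at its end, in the units of the state.
- bot.observe(): the state, without advancing time (a new reading comes with each control period).
- bot.snapshot(name): name is "scene" or "side" or "wrist"; returns a dict with "image" (384x512x3 uint8, blue, green, red), "depth" (384x512 float32, mm along the optical axis (not along the pixel's ray), 0 where there is no reading), "fx", "fy", "cx", "cy" (pixels), "xyz" and "orientation" of the camera in the world. Camera axes: x right, y up, looking along -z (the intrinsics and any distortion apply to the point x, -y, -z); pixel columns grow to the right and rows downward; lengths in mm; the calibration is good to about 2 mm. The wrist camera is an equidistant fisheye: a pixel r from the principal point sees the ray r / f radians off the axis. A picture is of the moment at which its call begins.
- bot.job_done(): hands the job in, once; it reports no verdict.
The state is a dict: "time_s": time; "joint_pos": joint angles; "qvel": joint speeds; "effort": joint torques, N m; "ee_pos": TCP position; "orientation": TCP orientation; "contact_force": force on the tool from outside, world axes, zero at the start; "wrist_torque": the same for the moment, N m; "grip_width": opening from 0.0 (shut) to 1.0 (fully open).
Only numpy, scipy, OpenCV 4.12 (cv2) and the standard library are available. Lean on these libraries where they do the work, as an engineer would, in place of code of your own. Each camera call takes 0.05 s, during which the arm holds its last target.

## Working session

There is one attempt and no reset: what is moved stays moved. The work goes in short steps, Python scripts to look and compute and a tool call to move; the robot and the scene stay as the last step left them, time stands still between calls to the robot, and variables do not carry over. Pictures are saved under pics/ and viewed, and the job is handed in when it is done.

Besides the shell and the picture viewer there is one more tool, called after "Request:" by a JSON object that holds its "op" and its "data", one argument or row to a line. send_rows: Moves the arm, as the interface text tells. Its arguments: {"type":"object","properties":{"steps":{"type":"array","items":{"type":"number"}},"fingers":{"type":"number"}},"required":["steps"]}

```bash
ls; mkdir -p pics; python3 - <<'E'
from cell import bot
import cv2
print(bot.observe())
for n in ["scene","side","wrist"]:
    s=bot.snapshot(n)
    cv2.imwrite(f"pics/{n}0.png",s["image"])
    import numpy as np
    np.savez(f"pics/{n}0.npz",**s)
    print(n,[ (k,s[k]) for k in s if k not in("image","depth")])
E
```

```text
pics
{'time_s': 0.0, 'joint_pos': array([ 1.08531836e+00,  9.19008834e-02,  1.23189334e+00, -6.36401488e-06,
        1.81982108e+00, -5.66865632e-02]), 'qvel': array([-0.00014729, -0.00017973, -0.00209891,  0.00073793, -0.00019828,
       -0.00080986]), 'effort': array([-1.94034797e-04, -4.58746040e+01, -4.18011868e+01, -1.12178009e-04,
        1.19105962e-02,  1.85221455e-05]), 'ee_pos': array([249.3109056 , 545.40152813, 216.02154448]), 'orientation': array([ 0.69072781,  0.1497528 ,  0.69110659, -0.15113197]), 'contact_force': array([-0.33823977,  0.3257027 , -0.30861571]), 'wrist_torque': array([-0.00631349,  0.00492131,  0.03019833]), 'grip_width': 0.9980890511717371}
scene [('fx', 352.02696503310244), ('fy', 352.02696503310244), ('cx', 256.8176517140891), ('cy', 191.89045779885706), ('xyz', array([-165.25547831, -386.82419455,  601.14277504])), ('orientation', array([ 0.77343888,  0.43735409, -0.23189096, -0.39590439]))]
side [('fx', 385.45622293996934), ('fy', 385.45622293996934), ('cx', 252.9803296850511), ('cy', 197.37068257410934), ('xyz', array([396.74170596, 909.88805269, 556.71997233])), ('orientation', array([-0.08262237, -0.04765192,  0.50032096,  0.86057061]))]
wrist [('fx', 297.3186396354542), ('fy', 297.3186396354542), ('cx', 256.65963344253925), ('cy', 186.7215365426924), ('xyz', array([184.60425999, 576.06291461, 372.95812195])), ('orientation', array([ 0.83300372, -0.11956918, -0.07554176,  0.53488452]))]
```

View pics/scene0.png

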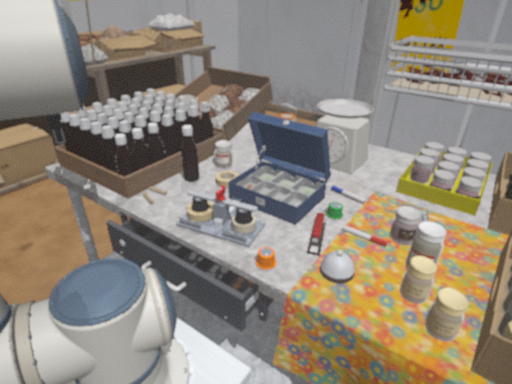

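View pics/side0.png

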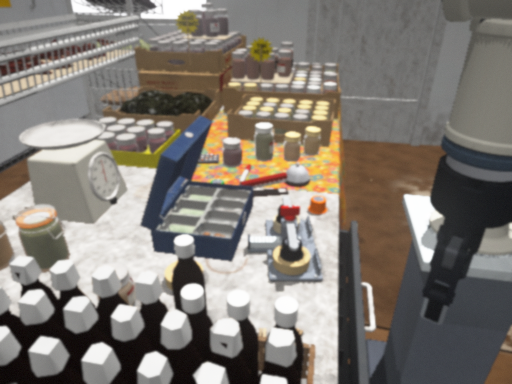

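View pics/wrist0.png

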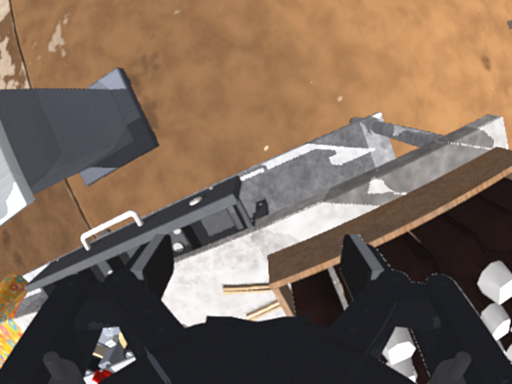

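The stand is at about (222,218) in the scene view and (291,245) in the side view. The syrup bottle is at (190,155) in the scene view. The green and orange look-alikes are at (335,210) and (265,258). Next I'll enlarge and measure.

```bash
cat > h.py <<'E'
import numpy as np, cv2
from scipy.spatial.transform import Rotation as R
def rot(q): return R.from_quat([q[1],q[2],q[3],q[0]])
def ray(s,u,v,fish=False):
    x=(u-s['cx'])/s['fx']; y=(v-s['cy'])/s['fy']
    if fish:
        r=np.hypot(x,y); k=np.sin(r)/r if r>1e-9 else 1; d=np.array([x*k,-y*k,-np.cos(r)])
    else: d=np.array([x,-y,-1.0])
    return rot(s['orientation']).apply(d)
def onz(s,u,v,z,fish=False):
    d=ray(s,u,v,fish); c=np.array(s['xyz']); return c+d*(z-c[2])/d[2]
def proj(s,p,fish=False):
    q=rot(s['orientation']).inv().apply(np.array(p)-s['xyz'])
    x,y,z=q[0],-q[1],-q[2]
    if fish:
        r=np.hypot(x,y); t=np.arctan2(r,z); x,y=x/r*t,y/r*t
    else: x,y=x/z,y/z
    return s['cx']+s['fx']*x, s['cy']+s['fy']*y
def load(n): return dict(np.load(f'pics/{n}.npz'))
def crop(s,u0,u1,v0,v1,k,out):
    cv2.imwrite(out,cv2.resize(s['image'][v0:v1,u0:u1],None,fx=k,fy=k,interpolation=cv2.INTER_CUBIC))
E
python3 - <<'E'
from h import *
s=load('scene0'); crop(s,165,285,165,275,6,'pics/c1.png')
s2=load('side0'); crop(s2,235,345,190,290,6,'pics/c2.png')
E
```

```text
(no output)
```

View pics/c1.png

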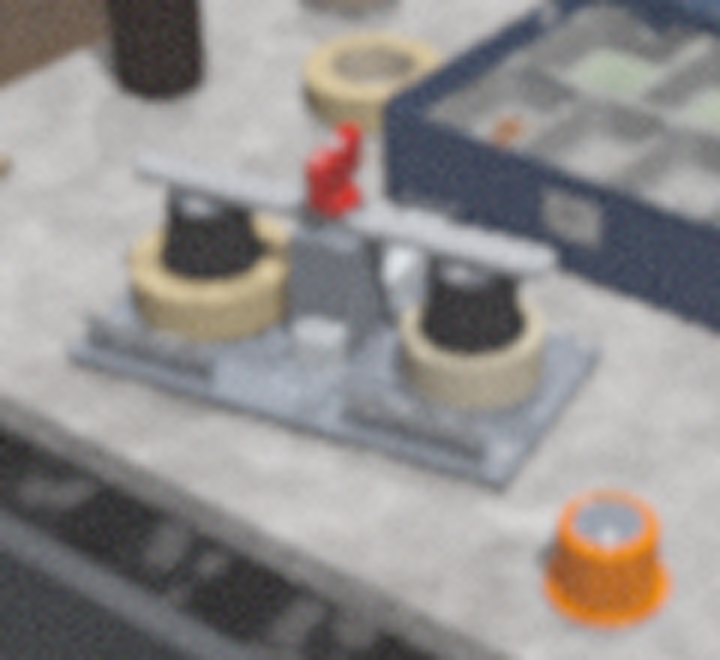

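View pics/c2.png

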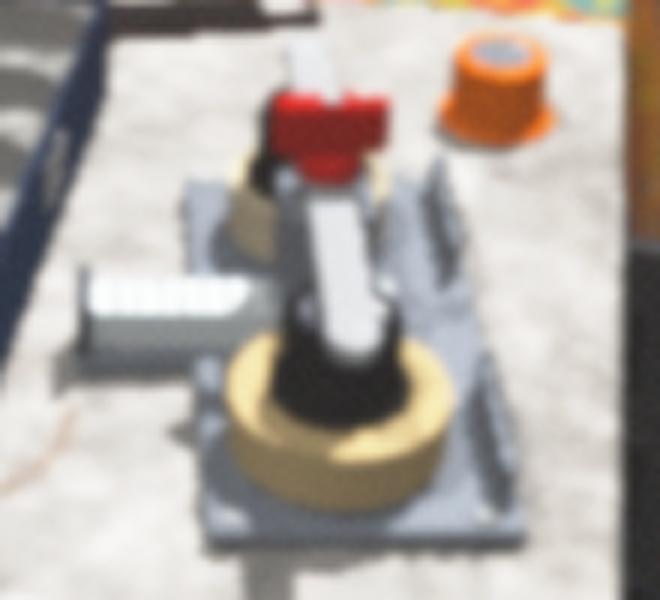

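```bash
python3 - <<'E'
from h import *
s=load('scene0'); t=load('side0')
C=lambda u,v:(165+(u+.5)/6-.5,165+(v+.5)/6-.5)
D=lambda u,v:(235+(u+.5)/6-.5,190+(v+.5)/6-.5)
A=[onz(s,*C(*p),10)for p in[(70,355),(505,488),(601,350)]]
B=[onz(t,*D(*p),10)for p in[(187,185),(205,540),(525,538)]]
print('scene corners FL,FR,BR',np.round(A,1)); print('side BR,BL,FL',np.round(B,1))
print(np.linalg.norm(A[0]-A[1]),np.linalg.norm(A[1]-A[2]))
for n,(a,b) in {'sceneplate':(A[0],A[2]),'side':(B[0],B[2])}.items(): print(n,(a+b)/2)
# bar ends z=84
print('bar', onz(s,*C(140,163),82),onz(s,*C(553,262),82))
for n,x,z in(('L',(130,290),38),('R',(400,545),38)):
    pass
# roll tops (z=38) leftmost/rightmost
print('rollL',onz(s,*C(130,262),38),onz(s,*C(288,255),38),'rollR',onz(s,*C(400,325),38),onz(s,*C(546,330),38))
# red knob
for n,q in(('scene0',s),('side0',t)):
    im=q['image'].astype(int); m=((im[...,2]>130)&(im[...,1]<70)&(im[...,0]<70)).astype(np.uint8)
    k,l,st,c=cv2.connectedComponentsWithStats(m)
    for i in range(1,k):
        if st[i,4]>8: print(n,st[i],c[i],onz(q,*c[i],106))
# plate depth points
def cloud(q):
    v,u=np.mgrid[0:384,0:512]; z=q['depth']
    d=np.stack([(u-q['cx'])/q['fx'],-(v-q['cy'])/q['fy'],-np.ones_like(u)],-1)*z[...,None]
    return rot(q['orientation']).apply(d.reshape(-1,3)).reshape(384,512,3)+q['xyz'], z>0
P,ok=cloud(s); P2,ok2=cloud(t)
np.savez('pics/cl.npz',P=P,ok=ok,P2=P2,ok2=ok2)
for (u,v) in [(189,150),(227,180),(260,150),(250,120),(300,150),(265,258),(290,160),(240,195)]: print((u,v),np.round(P[v,u]))
E
```

```text
scene corners FL,FR,BR [[370.7 265.8  10. ]
 [413.6  41.2  10. ]
 [523.4  65.3  10. ]]
side BR,BL,FL [[523.2  79.4  10. ]
 [480.6 301.   10. ]
 [371.5 278.8  10. ]]
228.6890139107421 112.34542670687964
sceneplate [447.02202608 165.54950089  10.        ]
side [447.35841235 179.1183435   10.        ]
bar [434.87452327 274.91252351  82.        ] [482.2786271  65.361249   82.       ]
rollL [415.78642832 267.93795571  38.        ] [465.64208893 210.87808114  38.        ] rollR [451.8938705  129.92636482  38.        ] [488.70785379  73.22821581  38.        ]
scene0 [217 187   7  13  53] [220.24528302 194.75471698] [447.7448932  162.74653917 106.        ]
scene0 [316 214   7   9  28] [319.14285714 217.25      ] [ 510.97692315 -102.87430987  106.        ]
scene0 [372 238  13   7  32] [378.15625 241.40625] [ 504.00952588 -253.15520613  106.        ]
side0 [241 174  45  11 112] [263.57142857 178.60714286] [538.49838998  31.24164119 106.        ]
side0 [281 206  18   4  43] [288.53488372 207.97674419] [458.89963412 164.80996223 106.        ]
side0 [285 216   9   4  27] [288.92592593 217.2962963 ] [453.73927995 203.46307806 106.        ]
(189, 150) [585. 415. 122.]
(227, 180) [633. 296.  27.]
(260, 150) [757. 247. 106.]
(250, 120) [697. 246. 230.]
(300, 150) [754.  91. 149.]
(265, 258) [379. -33.  32.]
(290, 160) [777. 138.  92.]
(240, 195) [578. 197.  30.]
```

```bash
python3 - <<'E'
from h import *
d=np.load('pics/cl.npz')
for n,P,ok in(('scene',d['P'],d['ok']),('side',d['P2'],d['ok2'])):
    im=load(n+'0')['image']
    Q=P[ok]; col=im[ok].astype(int)
    m=(Q[:,0]>360)&(Q[:,0]<540)&(Q[:,1]>30)&(Q[:,1]<310)
    Q=Q[m];col=col[m]
    print(n,'hist z',np.histogram(Q[:,2],np.arange(-6,126,4)))
    b=Q[(abs(Q[:,2]-83)<4)&(col.min(1)>90)]
    if len(b)>4:
        xy=b[:,:2].astype(np.float32); r=cv2.minAreaRect(xy); print('bar',r,len(b)); vx,vy,x0,y0=cv2.fitLine(xy,cv2.DIST_HUBER,0,.01,.01).ravel(); print('line',vx,vy,x0,y0, np.degrees(np.arctan2(vy,vx)))
        tt=(xy-[x0,y0])@[vx,vy]; print(tt.min(),tt.max(), 'mid',np.array([x0,y0])+np.array([vx,vy])*(tt.min()+tt.max())/2)
    pl=Q[(abs(Q[:,2]-10)<3)]; r=cv2.minAreaRect(pl[:,:2].astype(np.float32)); print('plate',r,len(pl))
    red=Q[(col[:,2]>110)&(col[:,1]<80)&(col[:,0]<80)]; print('red',len(red),red.mean(0) if len(red) else 0, red.min(0),red.max(0))
E
```

```text
scene hist z (array([  1, 476, 816,  96, 629, 179, 121, 129, 155, 143, 104, 263, 137,
        54,  54,  49,  66,  50,  56,  80,  80,  72, 143, 172,   9,  13,
        10,  11,  17,   9,  21,  25]), array([ -6,  -2,   2,   6,  10,  14,  18,  22,  26,  30,  34,  38,  42,
        46,  50,  54,  58,  62,  66,  70,  74,  78,  82,  86,  90,  94,
        98, 102, 106, 110, 114, 118, 122]))
bar ((452.0916442871094, 168.7944793701172), (28.532676696777344, 215.66958618164062), 10.538345336914062) 301
line 0.1994232 -0.9799135 451.71017 161.26328 -78.496765
-115.05324 100.591866 mid [450.26822 168.34872]
plate ((452.03509521484375, 170.32493591308594), (122.7498779296875, 233.9460906982422), 11.589239120483398) 554
red 63 [449.095505   164.01641331 104.41682703] [433.49728621 158.84871944  88.75703009] [473.80383536 171.05262708 118.77215123]
side hist z (array([ 255, 1991,   89,  876,  368,  129,  117,  162,  294,   96,  334,
        188,   47,   44,   51,   55,   46,   45,   49,   87,   58,   45,
        282,   17,   23,   26,   36,   29,   27,   33,   55,    9]), array([ -6,  -2,   2,   6,  10,  14,  18,  22,  26,  30,  34,  38,  42,
        46,  50,  54,  58,  62,  66,  70,  74,  78,  82,  86,  90,  94,
        98, 102, 106, 110, 114, 118, 122]))
bar ((456.97760009765625, 175.94381713867188), (24.199039459228516, 213.97879028320312), 12.720341682434082) 320
line 0.19957505 -0.97988254 451.01508 203.6538 -78.487885
-78.67343 135.32788 mid [456.6685  175.89644]
plate ((468.12152099609375, 177.70188903808594), (151.3316650390625, 232.12518310546875), 11.545296669006348) 1164
red 194 [455.77347839 179.93655633 103.90350738] [436.65443046 172.91637398  85.76522801] [476.72009795 187.603728   118.24913398]
```

```bash
cat >> h.py <<'E'
def toolR(yaw):  # tool x down, tool y at world yaw
    x=np.array([0,0,-1.]);y=np.array([np.cos(yaw),np.sin(yaw),0]);return R.from_matrix(np.stack([x,y,np.cross(x,y)],1))
def rel(o,p,yaw):
    R0=rot(o['orientation']); t=R0.inv().apply(np.array(p)-o['ee_pos'])
    r=(R0.inv()*toolR(yaw)).as_rotvec()
    return np.round(np.r_[t/800,r/np.radians(60)],4)
def yawof(o):
    y=rot(o['orientation']).apply([0,1,0]); return np.arctan2(y[1],y[0])
E
python3 - <<'E'
from h import *
from cell import bot
o=bot.observe(); print(yawof(o), rot(o['orientation']).as_matrix().round(3))
w=load('wrist0')
R0=rot(o['orientation']); off=R0.inv().apply(w['xyz']-o['ee_pos']); Rc=R0.inv()*rot(w['orientation'])
np.savez('pics/hand.npz',off=off,q=Rc.as_quat())
print('cam in tool',off,'axis in tool',Rc.apply([0,0,-1]),'up',Rc.apply([0,1,0]))
for sgn in(0.2+np.pi/2,0.2-np.pi/2):
  for p in([453,170,250],[420,164,300],[480,170,280],[500,180,250]):
    T=toolR(sgn); s=dict(w); s['xyz']=np.array(p)+T.apply(off); q=(T*Rc).as_quat(); s['orientation']=[q[3],*q[:3]]
    print(sgn,p,rel(o,p,sgn),'knob px',proj(s,[453,170,108],1),'capR',proj(s,[467,101,72],1))
E
```

```text
1.141987392754986 [[-0.001  0.416  0.909]
 [-0.001  0.909 -0.416]
 [-1.    -0.001 -0.   ]]
cam in tool [-156.65214676    0.64944269  -71.63065959] axis in tool [ 9.59960056e-01 -7.29976486e-04  2.80135965e-01] up [ 2.80136338e-01  4.70957103e-04 -9.59960109e-01]
1.7707963267948965 [453, 170, 250] [-4.170e-02 -3.211e-01  4.266e-01 -6.005e-01 -6.000e-04  1.300e-03] knob px (np.float64(256.2407444957136), np.float64(172.2910952910982)) capR (np.float64(195.94762710348266), np.float64(165.34060649725282))
1.7707963267948965 [420, 164, 300] [-1.042e-01 -3.452e-01  3.922e-01 -6.005e-01 -6.000e-04  1.300e-03] knob px (np.float64(255.79603436606004), np.float64(189.40319342055162)) capR (np.float64(203.9560600152118), np.float64(181.73842437508094))
1.7707963267948965 [480, 170, 280] [-7.920e-02 -3.071e-01  4.573e-01 -6.005e-01 -6.000e-04  1.300e-03] knob px (np.float64(261.0949268430161), np.float64(142.9109167602212)) capR (np.float64(204.02835363175404), np.float64(139.48201233242165))
1.7707963267948965 [500, 180, 250] [-4.180e-02 -2.853e-01  4.749e-01 -6.005e-01 -6.000e-04  1.300e-03] k
[... 446 characters left out ...]
520e-01  3.9220e-01  2.3995e+00  1.7000e-03  7.0000e-04] knob px (np.float64(256.87229131823386), np.float64(134.6609862711022)) capR (np.float64(310.7416917703174), np.float64(132.21601198645112))
-1.3707963267948966 [480, 170, 280] [-7.9200e-02 -3.0710e-01  4.5730e-01  2.3995e+00  1.7000e-03  7.0000e-04] knob px (np.float64(251.66507663176276), np.float64(188.54201834036593)) capR (np.float64(307.09477459217806), np.float64(180.4584777702308))
-1.3707963267948966 [500, 180, 250] [-4.1800e-02 -2.8530e-01  4.7490e-01  2.3995e+00  1.7000e-03  7.0000e-04] knob px (np.float64(256.7172252207841), np.float64(215.62217185063236)) capR (np.float64(314.9148282632008), np.float64(204.15542039998866))
```

Request:
{"op": "send_rows", "data": {
  "steps": [-0.04, -0.15, 0.22, 0.4, 0, 0, -0.079, -0.307, 0.457, 0.9, 0, 0, -0.079, -0.307, 0.457, 0.9, 0, 0, -0.079, -0.307, 0.457, 0.9, 0, 0, -0.079, -0.307, 0.457, 0.9, 0, 0, -0.079, -0.307, 0.457, 0.9, 0, 0, -0.079, -0.307, 0.457, 0.9, 0, 0, -0.079, -0.307, 0.457, 0.9, 0, 0, -0.079, -0.307, 0.457, 0.9, 0, 0, -0.079, -0.307, 0.457, 0.9, 0, 0, -0.079, -0.307, 0.457, 0.9, 0, 0]
}}

```text
time_s: 1.25
ee_pos: [480.1, 169.4, 279.5]
orientation: [0.547, 0.448, 0.547, -0.449]
contact_force: [0.2, -0.4, -0.8]
grip_width: 1.004
```

Request:
{"op": "send_rows", "data": {
  "steps": [0, 0, 0, 0.9, 0, 0, 0, 0, 0, 0.9, 0, 0, 0, 0, 0, 0.9, 0, 0, 0, 0, 0, 0.9, 0, 0, 0, 0, 0, 0.9, 0, 0, 0, 0, 0, 0.9, 0, 0, 0, 0, 0, 0.9, 0, 0]
}}

```text
time_s: 1.95
ee_pos: [479.1, 171.2, 279.1]
orientation: [-0.283, -0.647, -0.283, 0.649]
contact_force: [-0.4, 0.2, -0.4]
grip_width: 1.002
```

Request:
{"op": "send_rows", "data": {
  "steps": [0, 0, 0, 0.6, 0, 0, 0, 0, 0, 0.6, 0, 0, 0, 0, 0, 0.6, 0, 0, 0, 0, 0, 0.6, 0, 0, 0, 0, 0, 0.6, 0, 0, 0, 0, 0, 0.6, 0, 0]
}}

```text
time_s: 2.55
ee_pos: [478.2, 172.7, 278.8]
orientation: [-0.07, -0.703, -0.07, 0.705]
contact_force: [0.8, 0.0, -0.0]
grip_width: 1.0
```

```bash
python3 - <<'E'
from h import *
from cell import bot
o=bot.observe(); print(o['time_s'],o['ee_pos'],yawof(o),o['joint_pos'])
s=bot.snapshot('wrist'); np.savez('pics/w1.npz',**s)
crop(s,106,406,70,295,2.6,'pics/w1.png')
E
```

```text
2.55 [478.24361074 172.70441254 278.77923091] -1.3732782301220021 [ 2.79491157e-01 -1.29863307e-01  1.33911813e+00  2.15240688e-04
  1.93540781e+00  1.65284591e+00]
```

View pics/w1.png

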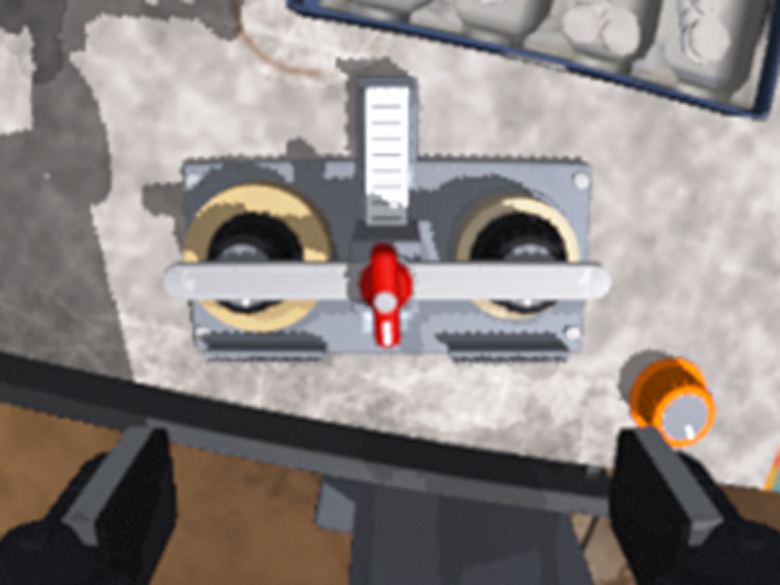

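The left roll at crop (257,257) spans about 148 px and the right roll at (518,257) about 122 px, at the same height. The small cap is therefore the black one on the right at crop (518,262). The orange cap at (675,400) is a decoy. Next I'll take positions from this view.

```bash
python3 - <<'E'
from h import *
s=load('w1')
W=lambda u,v,z:onz(s,106+(u+.5)/2.6-.5,70+(v+.5)/2.6-.5,z,True)
a,b=W(165,281,83),W(609,281,83); print('bar',a,b,(a+b)/2,np.linalg.norm(a-b),np.arctan2((a-b)[1],(a-b)[0])-np.pi/2)
print('wing',W(382,244,116),W(387,346,116),(W(382,244,116)+W(387,346,116))/2, 'hub disc',W(384,300,118))
p=[W(*q,10) for q in((187,161),(590,161),(582,353))]
print('plate BL BR FR',p,(p[0]+p[2])/2, np.linalg.norm(p[0]-p[1]),np.linalg.norm(p[1]-p[2]))
for n,l,r in(('L',(181,258),(332,258)),('R',(456,257),(581,257))):
    l,r=W(*l,38),W(*r,38); print('roll',n,(l+r)/2,np.linalg.norm(l-r))
im=s['image'].astype(int); m=(im[...,2]>120)&(im[...,1]<60)&(im[...,0]<60); m[:150]=m[:150]; v,u=np.nonzero(m); k=(u>230)&(u<270)&(v<220); print('redpx',u[k].mean(),v[k].mean(),onz(s,u[k].mean(),v[k].mean(),110,True))
E
```

```text
bar [436.07489337 277.77296114  83.        ] [478.16209904  66.69094108  83.        ] [457.1184962  172.23195111  83.        ] 215.2369672589692 0.1968069555521501
wing [480.90806301 178.60389162 116.        ] [436.5583449 167.6973117 116.       ] [458.73320395 173.15060166 116.        ] hub disc [457.48862952 173.11888131 118.        ]
plate BL BR FR [array([484.72793858, 292.84019118,  10.        ]), array([528.92237004,  70.54463667,  10.        ]), array([417.22038991,  45.85524538,  10.        ])] [450.97416424 169.34771828  10.        ] 226.64611473685957 114.39798253309255
roll L [444.00623965 241.37865599  38.        ] 82.42297811627712
roll R [472.00349802 103.53375358  38.        ] 67.82181340364578
redpx 254.41640378548897 179.66876971608832 [461.68260163 172.83849382 110.        ]
```

```bash
python3 - <<'E'
from h import *
from cell import bot
o=bot.observe(); print(rel(o,[457.7,172.5,150],-1.372),rel(o,[457.7,172.5,110],-1.372))
E
```

```text
[ 1.611e-01 -5.100e-03  2.480e-02 -4.000e-04  2.900e-03 -1.000e-04] [ 2.111e-01 -5.100e-03  2.470e-02 -4.000e-04  2.900e-03 -1.000e-04]
```

Request:
{"op": "send_rows", "data": {
  "steps": [0.06, -0.003, 0.015, 0, 0.003, 0, 0.12, -0.005, 0.025, 0, 0.003, 0, 0.161, -0.005, 0.025, 0, 0.003, 0, 0.19, -0.005, 0.025, 0, 0.003, 0, 0.211, -0.005, 0.025, 0, 0.003, 0, 0.211, -0.005, 0.025, 0, 0.003, 0, 0.211, -0.005, 0.025, 0, 0.003, 0],
  "fingers": 70
}}

```text
time_s: 3.3
ee_pos: [457.3, 172.8, 110.5]
orientation: [0.071, 0.704, 0.07, -0.704]
contact_force: [-0.7, 0.7, 0.0]
grip_width: 0.697
```

Request:
{"op": "send_rows", "data": {
  "steps": [0, 0, 0, 0, 0, 0, 0, 0, 0, 0, 0, 0, 0, 0, 0, 0, 0, 0, 0, 0, 0, 0, 0, 0, 0, 0, 0, 0, 0, 0, 0, 0, 0, 0, 0, 0, 0, 0, 0, 0, 0, 0, 0, 0, 0, 0, 0, 0],
  "fingers": 0
}}

```text
time_s: 4.1
ee_pos: [457.2, 172.8, 110.4]
orientation: [-0.071, -0.704, -0.07, 0.704]
contact_force: [0.5, -0.8, 0.2]
grip_width: 0.0
```

```bash
python3 - <<'E'
from h import *
from cell import bot
o=bot.observe(); print(o['time_s'],o['ee_pos'],yawof(o),o['grip_width']*85,o['contact_force'],o['wrist_torque'],o['joint_pos'])
s=bot.snapshot('side'); np.savez('pics/s1.npz',**s); crop(s,225,345,150,290,4,'pics/s1.png')
E
```

```text
4.1 [457.22450562 172.80445262 110.38402697] -1.371096303202336 0.019112129991601556 [ 0.52871224 -0.77785498  0.20210085] [-0.0181295   0.00292147  0.00313077] [ 2.91744698e-01 -2.06372493e-01  1.70559075e+00 -1.76054278e-05
  1.64249757e+00  1.66283974e+00]
```

View pics/s1.png

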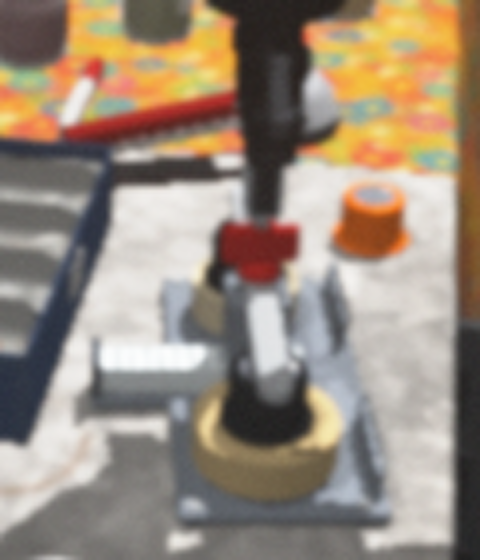

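```bash
python3 - <<'E'
from h import *
from cell import bot
s=load('s1')
for z in(91,110,118): print(z,proj(s,[457.2,172.8,z]), [4*(a-b) for a,b in zip(proj(s,[457.2,172.8,z]),(225,150))])
w=bot.snapshot('wrist'); np.savez('pics/w2.npz',**w); cv2.imwrite('pics/w2.png',cv2.resize(w['image'],None,fx=1.5,fy=1.5))
c=bot.snapshot('scene'); np.savez('pics/sc2.npz',**c); crop(c,165,285,130,240,6,'pics/sc2.png')
E
```

```text
91 (np.float64(288.5843867794255), np.float64(215.54443691165739)) [np.float64(254.3375471177019), np.float64(262.17774764662954)]
110 (np.float64(288.97926448885795), np.float64(208.34216129712965)) [np.float64(255.9170579554318), np.float64(233.3686451885186)]
118 (np.float64(289.1481238766161), np.float64(205.26229170286243)) [np.float64(256.5924955064645), np.float64(221.0491668114497)]
```

View pics/w2.png

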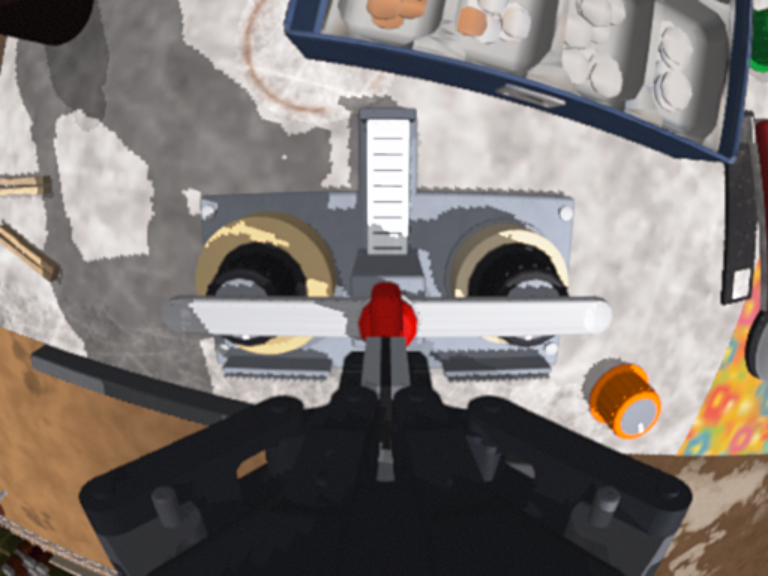

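View pics/sc2.png

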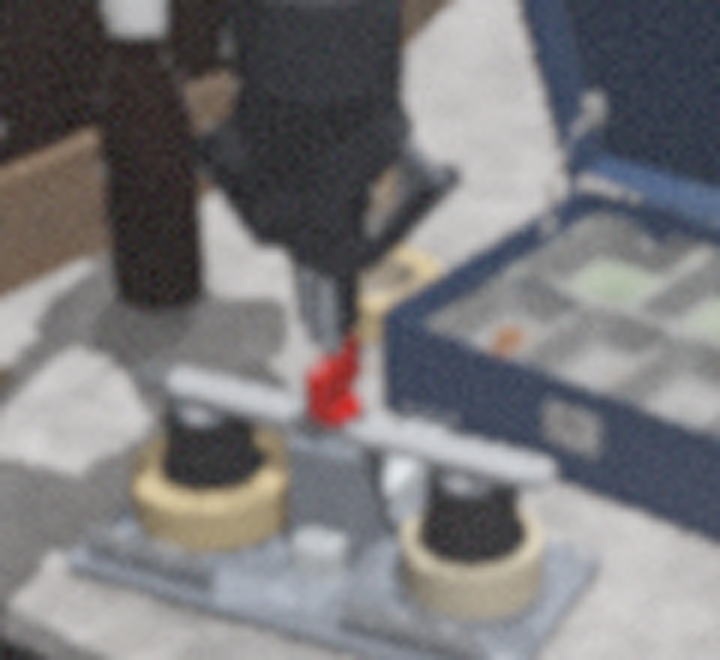

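```bash
python3 - <<'E'
from h import *
from cell import bot
c=load('sc2'); w=load('w2'); s=load('s1')
for z in(91,110,118,130): print(z,'scenecrop',[6*(a-b) for a,b in zip(proj(c,[457.2,172.8,z]),(165,130))],'w1.5',[1.5*a for a in proj(w,[457.2,172.8,z],1)])
for n,q,u0,v0,k,pts in(('scene',c,165,130,6,[(315,300),(325,330),(340,330),(300,240),(330,370),(335,410)]),('side',s,225,150,4,[(262,150),(265,190),(270,210),(255,245)])):
    for p in pts:
        u=u0+p[0]/k;v=v0+p[1]/k; z=q['depth'][int(v),int(u)]
        d=rot(q['orientation']).apply(np.array([(u-q['cx'])/q['fx'],-(v-q['cy'])/q['fy'],-1])*z)+q['xyz']; print(n,p,d.round(1))
for p in[(372,330),(397,330),(385,345),(385,400),(387,310)]:
    u,v=p[0]/1.5,p[1]/1.5; z=w['depth'][int(v),int(u)]; d=ray(w,u,v,True); ax=rot(w['orientation']).apply([0,0,-1]); print('wrist',p,(w['xyz']+d*z/(d@ax)).round(1))
E
```

```text
91 scenecrop [np.float64(329.5086476410196), np.float64(401.13213717574456)] w1.5 [np.float64(386.8268042833423), np.float64(324.8874787795328)]
110 scenecrop [np.float64(327.802089397705), np.float64(365.6649509417693)] w1.5 [np.float64(387.0008591301484), np.float64(343.36799289797506)]
118 scenecrop [np.float64(327.07324508211656), np.float64(350.5174708145528)] w1.5 [np.float64(387.0844777651939), np.float64(352.30822357998306)]
130 scenecrop [np.float64(325.96830323636254), np.float64(327.5536028220056)] w1.5 [np.float64(387.22363219193085), np.float64(367.27751826148534)]
scene (315, 300) [447.5 169.7 149.5]
scene (325, 330) [446.5 163.9 136.6]
scene (340, 330) [452.7 160.4 135. ]
scene (300, 240) [444.4 173.9 179.3]
scene (330, 370) [447.6 163.  115.7]
scene (335, 410) [448.9 162.3  94.2]
side (262, 150) [452.5 221.1 188.6]
side (265, 190) [452.5 186.2 145.9]
side (270, 210) [449.  189.3 135.5]
side (255, 245) [456.9 178.4 105.8]
wrist (372, 330) [463.6 179.8 115. ]
wrist (397, 330) [466.6 171.  117.7]
wrist (385, 345) [468.1 175.8 136. ]
wrist (385, 400) [464.  174.9 162.9]
wrist (387, 310) [473.9 176.2 118.9]
```

```bash
python3 - <<'E'
from h import *
w=load('w2'); crop(w,220,296,180,280,6,'pics/w2c.png')
for v in range(205,262,4):
    u=257.; z=w['depth'][v,int(u)]; d=ray(w,u,v,True); ax=rot(w['orientation']).apply([0,0,-1]); print(v,(w['xyz']+d*z/(d@ax)).round(1), w['image'][v,257])
E
```

```text
205 [474.6 176.9 118.6] [ 11  12 141]
209 [472.1 176.4 117.9] [ 11  16 142]
213 [470.5 176.1 119.6] [ 14  18 142]
217 [468.  175.6 118.9] [  6  13 141]
221 [465.3 175.  118.1] [  4   9 142]
225 [468.1 175.6 130. ] [24 19 39]
229 [468.1 175.6 134.8] [26 22 23]
233 [467.9 175.6 139. ] [21 18 21]
237 [468.4 175.7 144.3] [21 19 19]
241 [467.4 175.5 146.3] [24 21 21]
245 [467.9 175.6 151.2] [23 19 20]
249 [468.3 175.7 155.7] [23 22 20]
253 [467.9 175.6 158.6] [26 23 23]
257 [467.6 175.5 161.3] [29 26 27]
261 [466.5 175.3 162.6] [38 35 36]
```

View pics/w2c.png

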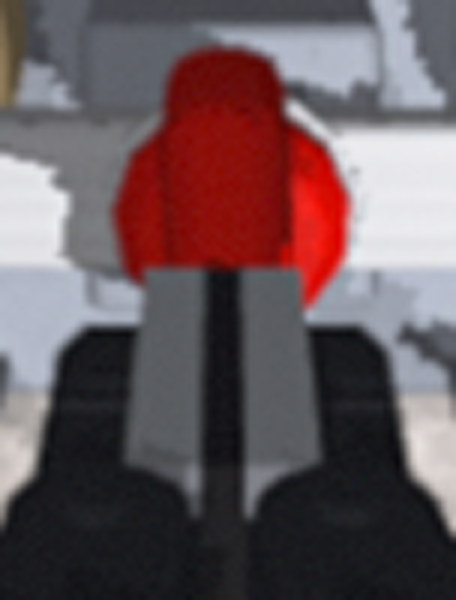

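The shut finger tips sit about 19 mm above the reported TCP, at z≈129. The wrist depth and the scene view agree on this, and the stated figure was 19 mm below. The jaws closed above the wing. I'll open, go about 32 mm lower and grip again.

Request:
{"op": "send_rows", "data": {
  "steps": [0, 0, 0, 0, 0, 0, 0, 0, 0, 0, 0, 0, 0, 0, 0, 0, 0, 0, 0, 0, 0, 0, 0, 0, 0, 0, 0, 0, 0, 0, 0.01, 0, 0, 0, 0, 0, 0.02, 0, 0, 0, 0, 0, 0.03, 0, 0, 0, 0, 0, 0.04, 0, 0, 0, 0, 0, 0.04, 0, 0, 0, 0, 0],
  "fingers": 60
}}

```text
time_s: 5.25
ee_pos: [456.2, 172.5, 76.4]
orientation: [-0.071, -0.702, -0.07, 0.705]
contact_force: [-0.3, 0.1, -0.2]
grip_width: 0.6
```

Request:
{"op": "send_rows", "data": {
  "steps": [0, 0, 0, 0, 0, 0, 0, 0, 0, 0, 0, 0, 0, 0, 0, 0, 0, 0, 0, 0, 0, 0, 0, 0, 0, 0, 0, 0, 0, 0, 0, 0, 0, 0, 0, 0, 0, 0, 0, 0, 0, 0],
  "fingers": 0
}}

```text
time_s: 5.95
ee_pos: [456.5, 171.8, 76.8]
orientation: [-0.071, -0.703, -0.07, 0.705]
contact_force: [-0.5, -5.0, 1.8]
grip_width: 0.232
```

```bash
python3 - <<'E'
from h import *
from cell import bot
o=bot.observe(); print(o['time_s'],o['ee_pos'],yawof(o),o['grip_width']*85,o['contact_force'],o['wrist_torque'],o['joint_pos'])
w=bot.snapshot('wrist'); np.savez('pics/w3.npz',**w); a=w['image'][130:330,150:370]
c=bot.snapshot('scene'); np.savez('pics/sc3.npz',**c); b=c['image'][140:240,170:280]
b=cv2.resize(b,(400,364));a=cv2.resize(a,(400,364)); cv2.imwrite('pics/m3.png',np.hstack([a,b]))
E
```

```text
5.95 [456.50569706 171.79623093  76.80723293] -1.3716273924881595 19.6956580882156 [-0.51137468 -5.00338116  1.84286922] [-0.96346814  0.05367249 -0.04373478] [ 2.91213271e-01 -1.93927304e-01  1.75454490e+00 -1.42768497e-03
  1.58391140e+00  1.66282640e+00]
```

View pics/m3.png

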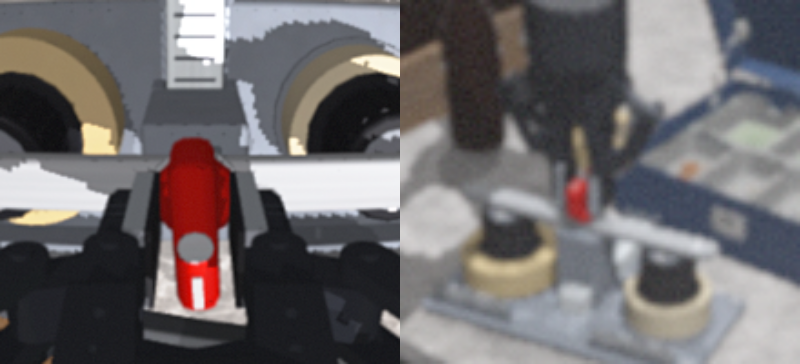

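The jaws stopped at 19.7 mm, which is the round hub and not the 12 mm wing. I'll raise about 8 mm and grip again.

Request:
{"op": "send_rows", "data": {
  "steps": [0, 0, 0, 0, 0, 0, 0, 0, 0, 0, 0, 0, -0.004, 0, 0, 0, 0, 0, -0.01, 0, 0, 0, 0, 0, -0.01, 0, 0, 0, 0, 0],
  "fingers": 40
}}

```text
time_s: 6.55
ee_pos: [457.0, 172.2, 86.0]
orientation: [-0.071, -0.703, -0.07, 0.704]
contact_force: [-0.3, 0.1, 0.5]
grip_width: 0.397
```

Request:
{"op": "send_rows", "data": {
  "steps": [0, 0, 0, 0, 0, 0, 0, 0, 0, 0, 0, 0, 0, 0, 0, 0, 0, 0, 0, 0, 0, 0, 0, 0, 0, 0, 0, 0, 0, 0, 0, 0, 0, 0, 0, 0],
  "fingers": 0
}}

```text
time_s: 7.15
ee_pos: [457.4, 171.9, 86.6]
orientation: [0.071, 0.704, 0.07, -0.704]
contact_force: [0.0, -2.8, 5.4]
grip_width: 0.121
```

```bash
python3 - <<'E'
from h import *
from cell import bot
o=bot.observe(); print(o['time_s'],o['ee_pos'],yawof(o),o['grip_width']*85,o['contact_force'],o['wrist_torque'],o['joint_pos'])
print(rel(o,[457.7,172.5,84],-1.372))
E
```

```text
7.15 [457.37892474 171.9278795   86.59285633] -1.3716715971409326 10.255891485969189 [ 0.02351835 -2.79050564  5.383822  ] [-0.53584228  0.02533798  0.01098763] [ 0.29121437 -0.19842955  1.74099461 -0.001781    1.59924594  1.66283554]
[ 0.0032 -0.0006 -0.0005  0.0003  0.0001 -0.0017]
```

Request:
{"op": "send_rows", "data": {
  "steps": [0, 0, 0, -0.08, 0, 0, 0, 0, 0, -0.16, 0, 0, 0, 0, 0, -0.24, 0, 0, 0, 0, 0, -0.32, 0, 0, 0, 0, 0, -0.4, 0, 0, 0, 0, 0, -0.48, 0, 0, 0, 0, 0, -0.56, 0, 0, 0, 0, 0, -0.64, 0, 0, 0, 0, 0, -0.7, 0, 0, 0, 0, 0, -0.7, 0, 0]
}}

```text
time_s: 8.15
ee_pos: [457.4, 171.9, 86.6]
orientation: [-0.319, -0.631, -0.317, 0.632]
contact_force: [0.1, -2.9, 4.2]
grip_width: 0.124
```

Request:
{"op": "send_rows", "data": {
  "steps": [0, 0, 0, -0.08, 0, 0, 0, 0, 0, -0.16, 0, 0, 0, 0, 0, -0.24, 0, 0, 0, 0, 0, -0.32, 0, 0, 0, 0, 0, -0.4, 0, 0, 0, 0, 0, -0.48, 0, 0, 0, 0, 0, -0.56, 0, 0, 0, 0, 0, -0.61, 0, 0, 0, 0, 0, -0.61, 0, 0]
}}

```text
time_s: 9.05
ee_pos: [457.4, 171.9, 86.6]
orientation: [-0.5, -0.5, -0.499, 0.501]
contact_force: [-0.1, -2.2, 3.7]
grip_width: 0.122
```

```bash
python3 - <<'E'
from h import *
from cell import bot
o=bot.observe(); print(o['time_s'],o['ee_pos'],yawof(o),o['grip_width']*85,o['contact_force'],o['wrist_torque'],o['joint_pos'])
w=bot.snapshot('wrist'); np.savez('pics/w4.npz',**w); a=w['image'][100:330,120:390]
c=bot.snapshot('scene'); np.savez('pics/sc4.npz',**c); b=c['image'][140:240,170:280]
b=cv2.resize(b,(400,364));a=cv2.resize(a,(400,364)); cv2.imwrite('pics/m4.png',np.hstack([a,b]))
p=o['ee_pos']+np.array([.980,.1987,0])*72
print(rel(o,p,yawof(o)))
E
```

```text
9.05 [457.38704977 171.85026327  86.59106261] -0.0006003877904677012 10.407977991184387 [-0.10631445 -2.16037859  3.72146115] [-0.37919253  0.00136245  0.04889312] [ 0.2911057  -0.19846532  1.74102898 -0.00184786  1.59926192  0.29165399]
[-0.      0.0882 -0.0179 -0.      0.0018 -0.0003]
```

View pics/m4.png

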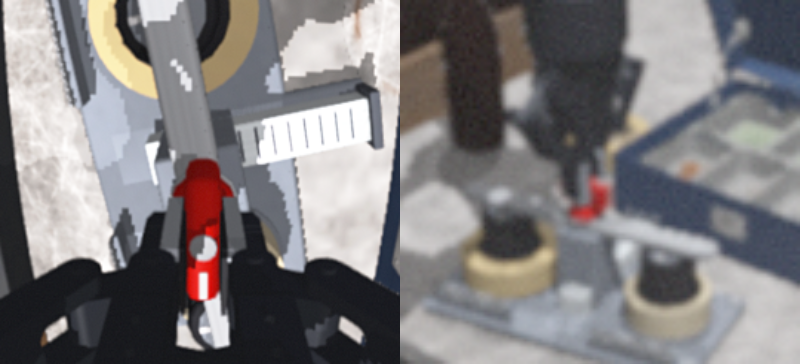

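Request:
{"op": "send_rows", "data": {
  "steps": [0, 0.005, -0.001, 0, 0, 0, 0, 0.013, -0.0026, 0, 0, 0, 0, 0.022, -0.0045, 0, 0, 0, 0, 0.031, -0.0063, 0, 0, 0, 0, 0.04, -0.0081, 0, 0, 0, 0, 0.049, -0.01, 0, 0, 0, 0, 0.058, -0.0118, 0, 0, 0, 0, 0.067, -0.0136, 0, 0, 0, 0, 0.075, -0.0152, 0, 0, 0, 0, 0.081, -0.0164, 0, 0, 0, 0, 0.085, -0.0172, 0, 0, 0, 0, 0.085, -0.0172, 0, 0, 0]
}}

```text
time_s: 10.35
ee_pos: [525.6, 185.5, 86.6]
orientation: [-0.5, -0.5, -0.499, 0.501]
contact_force: [-0.6, -1.9, 4.0]
grip_width: 0.125
```

Request:
{"op": "send_rows", "data": {
  "steps": [0, 0.0015, -0.0003, 0, 0, 0, 0, 0.003, -0.0006, 0, 0, 0, 0, 0.0035, -0.0007, 0, 0, 0, 0, 0.0035, -0.0007, 0, 0, 0]
}}

```text
time_s: 10.75
ee_pos: [525.8, 185.5, 86.6]
orientation: [-0.499, -0.498, -0.5, 0.503]
contact_force: [-12.0, -5.6, 10.2]
grip_width: 0.121
```

```bash
python3 - <<'E'
from h import *
from cell import bot
o=bot.observe(); print(o['time_s'],o['ee_pos'],yawof(o),o['grip_width']*85,o['contact_force'],o['wrist_torque'],o['joint_pos'])
print((o['ee_pos']-[457.39,171.85,86.6])@[.980,.1987,0])
c=bot.snapshot('scene'); np.savez('pics/sc5.npz',**c); crop(c,165,285,140,240,6,'pics/sc5.png')
E
```

```text
10.75 [525.81751911 185.51271166  86.58160129] -0.0016861247335144395 10.316393012527424 [-11.96279309  -5.56300907  10.15443524] [-0.92026231  2.02752997 -0.03296606] [ 0.27923229 -0.00237363  1.55801692 -0.001684    1.59282073  0.28087631]
69.77374953606936
```

View pics/sc5.png

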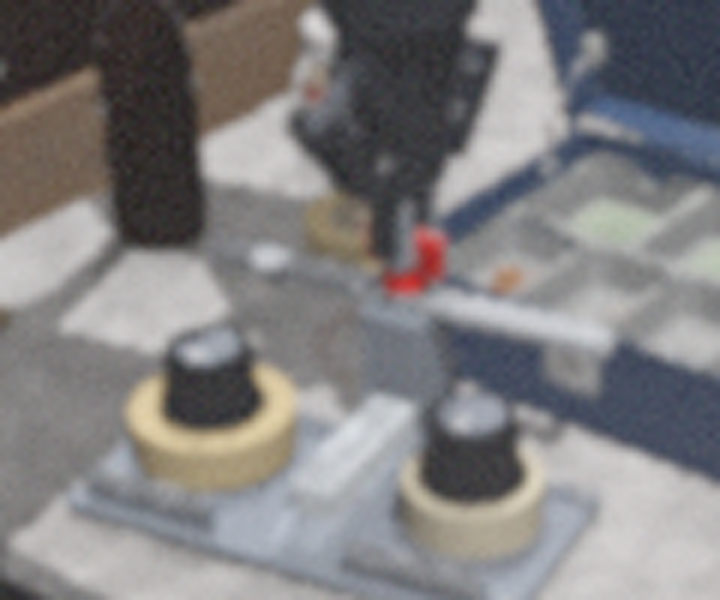

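The keeper is against its stop: 69.8 mm of travel, with 12 N of reaction. I'll release and go up over the right cap.

Request:
{"op": "send_rows", "data": {
  "steps": [0, 0, 0, 0, 0, 0, 0, 0, 0, 0, 0, 0, 0, 0, 0, 0, 0, 0, 0, 0, 0, 0, 0, 0, -0.03, 0, 0, 0, 0, 0, -0.07, 0, 0, 0, 0, 0, -0.11, 0, 0, 0, 0, 0, -0.13, 0, 0, 0, 0, 0],
  "fingers": 45
}}

```text
time_s: 11.6
ee_pos: [527.4, 186.3, 194.0]
orientation: [-0.5, -0.499, -0.5, 0.501]
contact_force: [0.0, 0.3, 0.2]
grip_width: 0.45
```

```bash
python3 - <<'E'
from h import *
from cell import bot
o=bot.observe(); print(o['time_s'],o['ee_pos'],yawof(o),o['contact_force'])
h=np.load('pics/hand.npz'); Rc=R.from_quat(h['q']); w=load('w1')
for p in([440,97,190],[471,104,190],[440,97,230]):
    T=toolR(.2); s=dict(w); s['xyz']=np.array(p)+T.apply(h['off']); q=(T*Rc).as_quat(); s['orientation']=[q[3],*q[:3]]
    print(p,rel(o,p,.2),'cap px',proj(s,[471.5,104,72],1))
E
```

```text
11.6 [527.4374178  186.26201108 193.95985141] -0.0015385871221278299 [0.0136396  0.30950766 0.24025995]
[440, 97, 190] [ 0.0054 -0.1091  0.1117 -0.1925  0.0018  0.0017] cap px (np.float64(289.8736910817593), np.float64(177.56557083801457))
[471, 104, 190] [ 0.0053 -0.0704  0.1029 -0.1925  0.0018  0.0017] cap px (np.float64(256.70563574119393), np.float64(178.25529289848254))
[440, 97, 230] [-0.0446 -0.1092  0.1118 -0.1925  0.0018  0.0017] cap px (np.float64(285.93216038285044), np.float64(168.35565663504846))
```

Over the cap at (471,104), reported z 190. I open wider on the way.

Request:
{"op": "send_rows", "data": {
  "steps": [0, -0.03, 0.04, -0.08, 0, 0, 0, -0.06, 0.09, -0.16, 0, 0, 0.004, -0.07, 0.103, -0.192, 0, 0, 0.004, -0.07, 0.103, -0.192, 0, 0, 0.004, -0.07, 0.103, -0.192, 0, 0],
  "fingers": 75
}}

```text
time_s: 12.1
ee_pos: [471.5, 104.1, 190.6]
orientation: [0.547, 0.447, 0.547, -0.449]
contact_force: [0.1, 0.4, 0.0]
grip_width: 0.749
```

```bash
python3 - <<'E'
from h import *
from cell import bot
o=bot.observe(); print(o['time_s'],o['ee_pos'],yawof(o),o['contact_force'],o['joint_pos'])
s=bot.snapshot('wrist'); np.savez('pics/w6.npz',**s)
crop(s,126,386,70,290,3,'pics/w6.png')
for n in('L','R'): pass
print('pred cap',[3*(a-b) for a,b in zip(proj(s,[471.5,103.9,72],1),(126,70))])
E
```

```text
12.1 [471.46218055 104.14559896 190.62363826] 0.19819294451001632 [0.05498167 0.39719835 0.00051381] [ 1.47954765e-01 -2.27245594e-01  1.58177680e+00 -1.42350121e-03
  1.78896214e+00 -5.05462325e-02]
pred cap [np.float64(392.9296120518852), np.float64(325.0289351668085)]
```

View pics/w6.png

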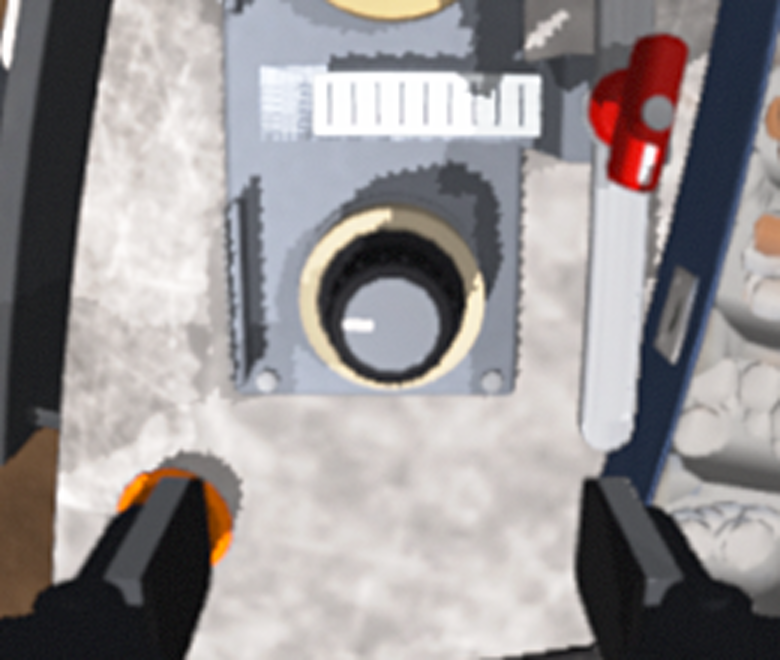

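Request:
{"op": "send_rows", "data": {
  "steps": [0.05, 0, 0, 0, 0, 0, 0.1, 0, 0, 0, 0, 0, 0.14, 0, 0, 0, 0, 0, 0.16, 0, 0, 0, 0, 0, 0.175, 0, 0, 0, 0, 0, 0.19, 0, 0, 0, 0, 0, 0.2, 0, 0, 0, 0, 0, 0.2, 0, 0, 0, 0, 0]
}}

```text
time_s: 12.95
ee_pos: [471.2, 104.3, 30.2]
orientation: [0.547, 0.447, 0.547, -0.449]
contact_force: [0.3, 0.6, 0.6]
grip_width: 0.752
```

```bash
python3 - <<'E'
from h import *
from cell import bot
o=bot.observe(); print(o['time_s'],o['ee_pos'],yawof(o),o['contact_force'],o['joint_pos'])
w=bot.snapshot('wrist'); np.savez('pics/w7.npz',**w); a=w['image'][100:330,120:390]
c=bot.snapshot('scene'); np.savez('pics/sc7.npz',**c); b=c['image'][170:270,190:300]
b=cv2.resize(b,(400,364));a=cv2.resize(a,(400,364)); cv2.imwrite('pics/m7.png',np.hstack([a,b]))
E
```

```text
12.95 [471.19843392 104.2551913   30.21633828] 0.19894256592528145 [0.29039619 0.55216593 0.59905315] [ 1.48212051e-01 -1.81404530e-01  1.82755667e+00 -1.32727143e-03
  1.49817686e+00 -5.06340589e-02]
```

View pics/m7.png

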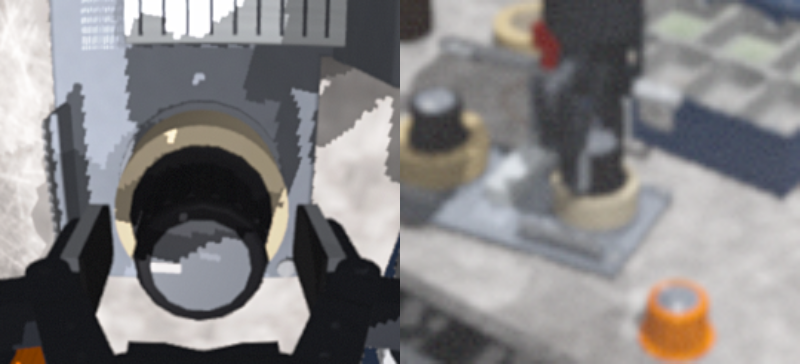

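Centred between the pads and free of contact. Closing.

Request:
{"op": "send_rows", "data": {
  "steps": [0, 0, 0, 0, 0, 0, 0, 0, 0, 0, 0, 0, 0, 0, 0, 0, 0, 0, 0, 0, 0, 0, 0, 0, 0, 0, 0, 0, 0, 0, 0, 0, 0, 0, 0, 0],
  "fingers": 0
}}

```text
time_s: 13.65
ee_pos: [471.9, 104.2, 33.0]
orientation: [0.547, 0.447, 0.547, -0.448]
contact_force: [-4.1, -0.4, 5.2]
grip_width: 0.469
```

```bash
python3 - <<'E'
from h import *
from cell import bot
o=bot.observe(); print(o['time_s'],o['ee_pos'],yawof(o),o['grip_width']*85,o['contact_force'],o['wrist_torque'])
w=bot.snapshot('wrist'); np.savez('pics/w8.npz',**w); crop(w,186,326,140,260,5,'pics/w8.png')
E
```

```text
13.65 [471.85533939 104.24969137  32.98343842] 0.19883242885424388 39.86481676625346 [-4.07238904 -0.40942539  5.24147557] [-0.11219719  0.74907491 -0.01463342]
```

View pics/w8.png

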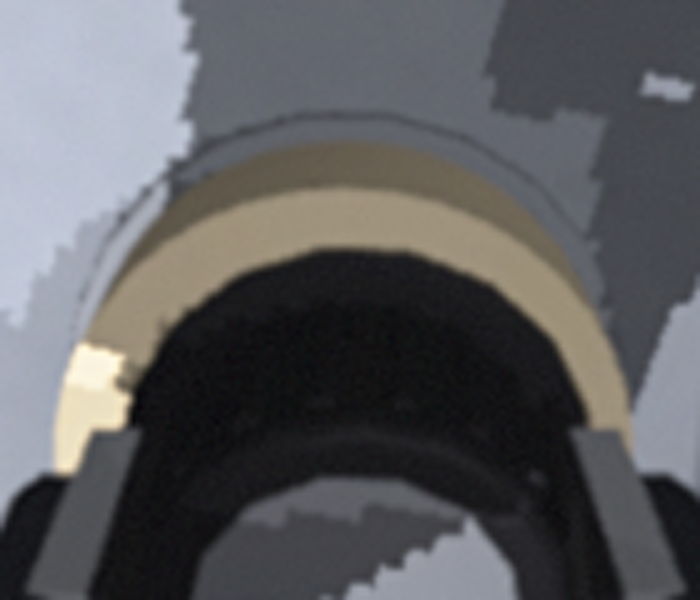

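Request:
{"op": "send_rows", "data": {
  "steps": [0, 0, 0, -0.04, 0, 0, 0, 0, 0, -0.08, 0, 0, 0, 0, 0, -0.12, 0, 0, 0, 0, 0, -0.16, 0, 0, 0, 0, 0, -0.2, 0, 0, 0, 0, 0, -0.24, 0, 0, 0, 0, 0, -0.24, 0, 0]
}}

```text
time_s: 14.4
ee_pos: [471.6, 104.4, 33.4]
orientation: [0.599, 0.375, 0.599, -0.376]
contact_force: [-4.2, 0.2, 1.1]
grip_width: 0.473
```

```bash
python3 - <<'E'
from h import *
from cell import bot
o=bot.observe(); print(o['time_s'],o['ee_pos'],yawof(o),o['grip_width']*85,o['contact_force'],o['wrist_torque'],o['joint_pos'][5],o['effort'][5])
w=bot.snapshot('wrist'); np.savez('pics/w9.npz',**w); crop(w,186,326,160,290,5,'pics/w9.png')
E
```

```text
14.4 [471.56455427 104.37622365  33.40147256] 0.45054888276916993 40.21851628113766 [-4.18763612  0.18124951  1.1271291 ] [ 0.09759233  0.58173736 -0.05027487] -0.302337809156205 -0.44201466254889965
```

View pics/w9.png

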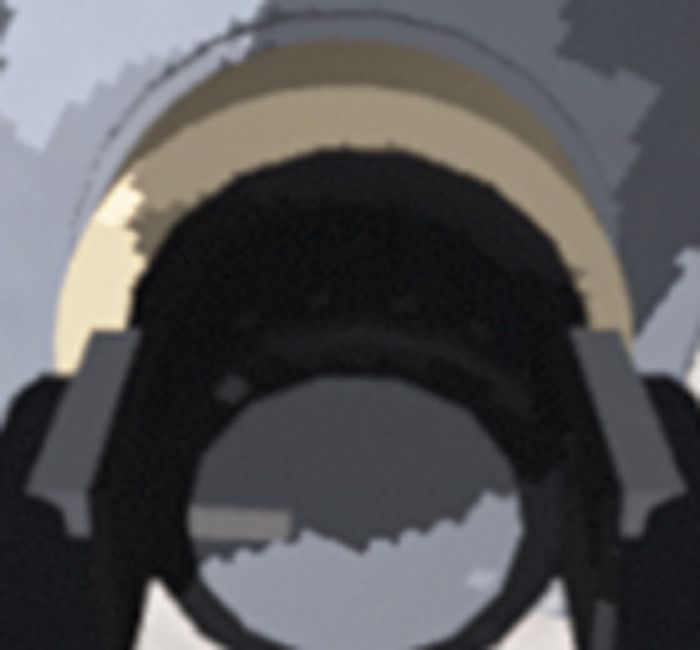

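The cap followed the jaws: its mark is still on the jaw axis and the torque is only 0.05 N m after 0.25 rad. Counter-clockwise is the right way, so I continue to about 1.5 rad.

Request:
{"op": "send_rows", "data": {
  "steps": [0, 0, 0, -0.07, 0, 0, 0, 0, 0, -0.14, 0, 0, 0, 0, 0, -0.21, 0, 0, 0, 0, 0, -0.28, 0, 0, 0, 0, 0, -0.35, 0, 0, 0, 0, 0, -0.42, 0, 0, 0, 0, 0, -0.49, 0, 0, 0, 0, 0, -0.56, 0, 0, 0, 0, 0, -0.6, 0, 0, 0, 0, 0, -0.6, 0, 0]
}}

```text
time_s: 15.45
ee_pos: [471.0, 104.3, 33.4]
orientation: [0.685, 0.172, 0.686, -0.174]
contact_force: [-5.8, -0.4, 1.2]
grip_width: 0.472
```

Request:
{"op": "send_rows", "data": {
  "steps": [0, 0, 0, -0.07, 0, 0, 0, 0, 0, -0.14, 0, 0, 0, 0, 0, -0.21, 0, 0, 0, 0, 0, -0.28, 0, 0, 0, 0, 0, -0.35, 0, 0, 0, 0, 0, -0.42, 0, 0, 0, 0, 0, -0.49, 0, 0, 0, 0, 0, -0.56, 0, 0, 0, 0, 0, -0.6, 0, 0, 0, 0, 0, -0.6, 0, 0]
}}

```text
time_s: 16.45
ee_pos: [471.0, 104.3, 33.5]
orientation: [0.705, -0.047, 0.706, 0.047]
contact_force: [-3.3, 0.1, 0.6]
grip_width: 0.474
```

```bash
python3 - <<'E'
from h import *
from cell import bot
o=bot.observe(); print(o['time_s'],o['ee_pos'],yawof(o),yawof(o)-.199,o['grip_width']*85,o['contact_force'],o['wrist_torque'],o['joint_pos'])
w=bot.snapshot('wrist'); np.savez('pics/w10.npz',**w); crop(w,186,326,160,290,5,'pics/w10.png')
E
```

```text
16.45 [471.02484056 104.27532046  33.46832229] 1.703885567153698 1.504885567153698 40.29071727164648 [-3.28283568  0.09641337  0.57333339] [ 0.02904662  0.46228381 -0.01562849] [ 1.48174144e-01 -1.84838537e-01  1.82465387e+00 -1.14655747e-03
  1.50389235e+00 -1.55563233e+00]
```

View pics/w10.png

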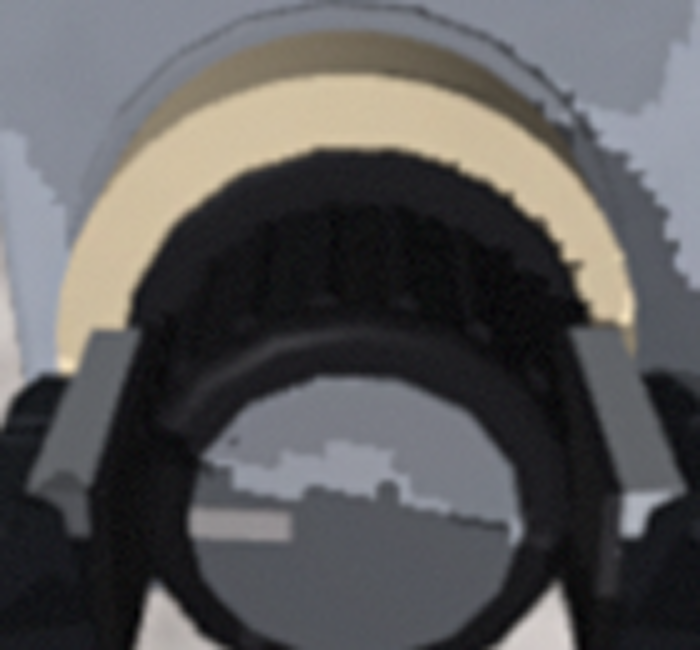

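Request:
{"op": "send_rows", "data": {
  "steps": [-0.003, 0, 0, 0, 0, 0, -0.008, 0, 0, 0, 0, 0, -0.014, 0, 0, 0, 0, 0, -0.02, 0, 0, 0, 0, 0, -0.028, 0, 0, 0, 0, 0, -0.028, 0, 0, 0, 0, 0]
}}

```text
time_s: 17.1
ee_pos: [472.2, 104.4, 57.7]
orientation: [0.706, -0.047, 0.705, 0.046]
contact_force: [-0.1, -0.2, 0.3]
grip_width: 0.473
```

```bash
python3 - <<'E'
from h import *
from cell import bot
o=bot.observe(); print(o['time_s'],o['ee_pos'],yawof(o)-.199,o['grip_width']*85,o['contact_force'],o['wrist_torque'])
w=bot.snapshot('wrist'); a=w['image'][150:330,150:370]
c=bot.snapshot('scene'); b=c['image'][170:270,190:300]
cv2.imwrite('pics/m11.png',np.hstack([cv2.resize(a,(400,364)),cv2.resize(b,(400,364))]))
E
```

```text
17.1 [472.20206476 104.44808795  57.68415767] 1.5037894867582635 40.18109278208671 [-0.07281873 -0.16178441  0.26757152] [-0.01843993  0.020726    0.04005884]
```

View pics/m11.png

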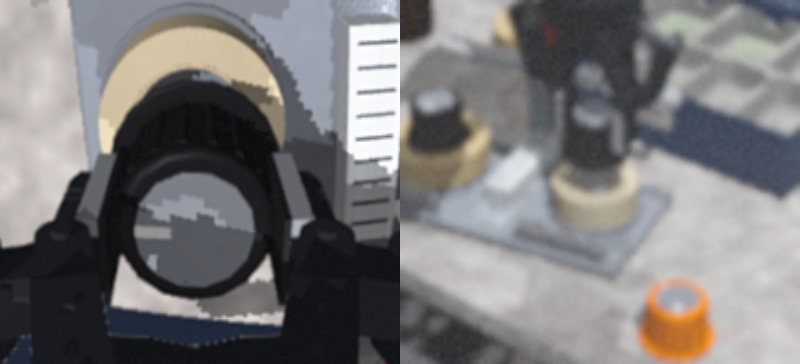

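The cap has come off and the grey spindle shows beneath it. I'll lift the rest, about 100 mm in total.

Request:
{"op": "send_rows", "data": {
  "steps": [-0.015, 0, 0, 0, 0, 0, -0.035, 0, 0, 0, 0, 0, -0.055, 0, 0, 0, 0, 0, -0.075, 0, 0, 0, 0, 0, -0.088, 0, 0, 0, 0, 0, -0.095, 0, 0, 0, 0, 0, -0.095, 0, 0, 0, 0, 0, -0.095, 0, 0, 0, 0, 0]
}}

```text
time_s: 18.0
ee_pos: [471.3, 104.4, 131.9]
orientation: [0.705, -0.047, 0.706, 0.046]
contact_force: [-0.2, -0.5, -0.7]
grip_width: 0.474
```

```bash
python3 - <<'E'
from h import *
from cell import bot
o=bot.observe(); print(o['time_s'],o['ee_pos'],yawof(o)-.199,o['grip_width']*85,o['contact_force'],o['qvel'].round(3))
c=bot.snapshot('scene'); b=c['image'][120:270,160:340]; t=bot.snapshot('side')['image'][140:300,200:350]
cv2.imwrite('pics/m12.png',np.hstack([cv2.resize(b,(450,375)),cv2.resize(t,(340,375))]))
E
```

```text
18.0 [471.31183283 104.40266343 131.87016462] 1.5038463734812506 40.298282086781704 [-0.16903344 -0.4997179  -0.69076974] [-0.001  0.005  0.011  0.    -0.003  0.   ]
```

View pics/m12.png

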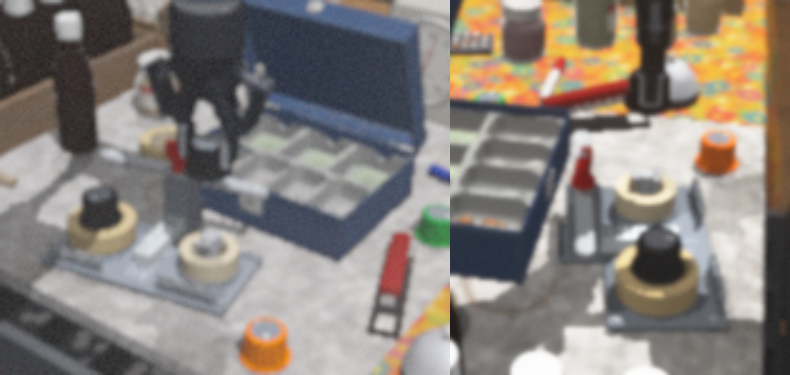

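The cap is held about 99 mm above its seat. The bar is back, the big cap is in place, and the syrup bottle and marker are where they were.

```bash
python3 -c "
from cell import bot
print(bot.job_done())"
```

```text
the job is handed in; nothing more can be done
None
```

I handed the job in at about 18 s. The small roll's cap is held in the gripper about 98 mm above its seat, directly over its spindle.

1. **Clamp knob:** I turned it 1.37 rad counter-clockwise, past the 1.15 rad where the carriage slides freely.
2. **Keeper bar:** I pushed it 69.8 mm back, until its stop pushed back with about 12 N. It was still back in the last pictures.
3. **Cap:** The smaller roll is on the right spindle; it measured 68 mm across against 82 mm for the other. I tried counter-clockwise first and the cap turned freely at about 0.05 N m, so clockwise was not needed. I turned it 1.50 rad and lifted it straight off.

**Last checks:** The grip reads 40 mm open, against the cap's 42 mm diameter, and there is no outside force on the tool. The last pictures show the small spindle bare and the big roll's cap in place. The syrup bottle, marker and decoy caps look undisturbed.

**What disagreed:**
- **Fingertip position:** The fingertips sit about 19 mm behind the reported TCP, not 19 mm ahead of it. My first grip therefore closed on air above the knob, without contact.
- **Second grip:** It closed lightly on the knob's round hub, so I raised 8 mm and took the wing.
- **Camera estimates:** The scene and side cameras differed by 5 to 16 mm on the stand and the knob, so I used the wrist view.

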